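# Clear the cork pad and stand the weighted memo post on it

## Robot

A 7-joint arm with a two-finger parallel gripper is mounted at the origin on the work surface. World frame = base frame: x ahead of the robot, y to its left, z up, the work surface at z = 0. Lengths are in mm, angles in degrees, forces in N, time in s.
With the tool pointing down it reaches from about 425 to 925 mm from the base axis. Payload 6.8 kg.
Tool frame: the origin (TCP) lies midway between the tips of the shut fingers; the grasp point (between the pads) lies 19 mm behind it; z points along the fingers, x is the direction in which the jaws open and shut, and the axes are right-handed (so a half turn about z gives the same grasp; the last joint's range is limited). The gripper opens to 85 mm and grips with 20 to 120 N. Pads are 22 mm wide; open, the fingers measure 114 mm over their backs; the gripper's body (76 mm by 85 mm) begins 54 mm behind the grasp point. The pads swing forward as they close: fully open they stand 13 mm farther back than shut.
Start: joints at [-74.49, 27.33, 1.283, 89.118, -0.659, 63.558, -4.761], TCP at [249.616, 627.167, 231.308] pointing down, gripper open.
Joint ranges: [-169.35, 169.35], [-19.33, 120.38], [-80.79, 83.38], [13.8, 139.57], [-78.32, 258.32], [9.67, 109.79], [-169.56, 169.56]. Speed limits (degrees/s): [136.94, 136.94, 180, 180, 180, 180, 180].

## Interface

Orientations are given as a 3x3 rotation matrix whose columns are the frame's x, y, z axes.
In Python, from cell import sense, snapshot, close_job gives the robot as it stands.
- The arm moves only by the tool move_arm, never from a script. Its argument "moves" is a list of rows, each a list of 7 numbers: the shift along the tool's x, y, z in mm, then the turn, a rotation vector about the tool's x, y, z in rad, then the opening, from 0 (shut) to 1 (fully open). In form: [[x, y, z, ax, ay, az, claw], ...]. A call has 1 to 20 rows; each row shifts and turns the commanded pose from where the row before left it, along the tool's axes as they then stand; what a row does not reach is not made up. A row lasts 1/8 s, in which the tool goes at most 62.5 mm and 10.7 degrees, less where a joint would pass 70% of its speed; a pose out of reach is approached as far as the arm can. A call is refused whole if a number of a shift passes 62.5 or a number of a turn 0.188, either way. A call with a gripper value outside its range is refused whole. The fingers move at their own pace and stop on an object; "squeeze" is the grip in N (left out, the last holds). Time passes only in rows, so rows that do not move let the fingers close. It gives the time, the measured TCP pose, the force and the opening at its end, in the units of the state.
- sense(): the state, without advancing time (a new reading comes with each control period).
- snapshot(name): name is "side" or "top"; returns a dict with "frame" (480x640x3 uint8, red, green, blue), "z_map" (480x640 float32, mm along the optical axis (not along the pixel's ray), 0 where there is no reading), "fov_y" (degrees; the focal length in pixels is half the picture's height over the tangent of half this angle, whatever the lens; pixels are square), "cx", "cy" (the principal point, pixels), "R" (3x3) and "t" (3): a world point X has camera coordinates R X + t. Camera axes: x right, y down, z forward; pixel columns grow to the right and rows downward; lengths in mm; the calibration is good to about 2 mm. A picture is of the moment at which its call begins.
- close_job(): hands the job in, once; it reports no verdict.
The state is a dict: "clock": time; "q": joint angles; "joint_velocities": joint speeds; "tau": joint torques, N m; "ee_pos": TCP position; "ee_rot": TCP orientation; "force": force on the tool from outside, world axes, zero at the start; "moment": the same for the moment, N m; "finger_gap": opening from 0.0 (shut) to 1.0 (fully open).
Only numpy, scipy, OpenCV 4.12 (cv2) and the standard library are available. Lean on these libraries where they do the work, as an engineer would, in place of code of your own. Each camera call takes 0.05 s, during which the arm holds its last target.

## Task

Stand the memo post upright in the middle of the round cork pad and let go: its two ends look alike, but a weight is hidden inside one of them and it stands only on the heavy end, and an off-centre lift shows which end that is. The card box is in the way on the pad: push it aside across the desk until it is wholly off the pad with at least 3 cm to spare, still upright, and do not shift the other things on the desk.

Things in the scene. Friction and masses are not known exactly. Their poses are not given: they have to be found in the camera images.
- post_center (a point): Centre of the memo post: plain aluminium bar, 150 mm long (its x), 46 x 46 mm square, two thin black rubber bands 18 mm either side of its middle. It starts lying flat, this point 23 mm above the desk, z up. About 0.5 kg, of which 0.36 kg is hidden in one end (+x or -x, differing from start to start): it balances about 33 mm from the middle, towards the heavy end.
- post_end (a point): Tip of the post's +x end, 75 mm from its centre; either end may be the heavy one. Both are domes 42 mm across, 4 mm high. Pinched with 20 N near its light end and lifted, the post droops 0.3 rad or more in the grip; near its heavy end it stays level. Let go on its heavy end up to 15 degrees off plumb, it rocks upright, within about 6 degrees; on the light end it falls over.
- pad: Round cork pad, 136 mm across, flush with the desk (1 mm thick, gives no step), fixed. Origin at its centre on the desk surface; z up.
- card_box_center (a point): Centre of the closed card box: grey plastic with a dark lid, 93 mm along its x, 108 mm along its y, 70 mm high, about 0.5 kg, too wide to grasp; starts on the pad. This point is 35 mm above its underside.
- mug: White ceramic mug, 80 mm across, 95 mm high; origin at the centre of its underside. Leave alone.
- calculator: Black pocket calculator lying flat, 130 mm along x, 75 mm along y, 15 mm high; origin at the centre of its underside. Leave alone.
- stapler: Black stapler, 135 mm long along x, 36 mm wide, 55 mm high; origin at the centre of its underside. Leave alone.
- pen_cup: Square dark steel pen cup, 80 x 80 mm, 136 mm high with its pens; origin at the centre of its underside. Leave alone.
- tape_dispenser: Black desk tape dispenser, 150 mm along x, 60 mm wide, 88 mm high; origin at the centre of its underside. Leave alone.

How it is judged (in metres and radians):
At the end, for the whole second after the job is handed in: The memo post stands by itself on the desk, within about 11 degrees of vertical, its centre within 40 mm of the pad's centre; the card box stands flat on the desk with its centre more than 140 mm from the pad's centre ((angle between post_center's own x axis and vertical below 0.2 rad or angle between post_center's own x axis and vertical above 2.94159 rad) and horizontal distance between post_center and pad below 0.04 m and height (world z) of post_center between 0.065 and 0.085 m and horizontal distance between card_box_center and pad above 0.14 m and angle between card_box_center's own z axis and vertical below 0.1 rad and height (world z) of card_box_center between 0.025 and 0.045 m); the robot touches nothing.
It fails at once if a bystander (mug, calculator, stapler, pen cup or tape dispenser) is shifted by more than 30 mm (distance of any of mug, calculator, stapler, pen_cup, tape_dispenser from where it was at the start of the episode above 0.03 m).
It fails at once if the card box is tipped by more than about 30 degrees (angle between card_box_center's own z axis and vertical above 0.5 rad).
It also fails if it takes over 72 s, if anything falls off the work surface, if the arm or the gripper's body presses on something with over 40 N, if the wrist force passes 120 N, or if a joint passes its speed limit or range.

## Working session

There is one attempt and no reset: what is moved stays moved. The work goes in short steps, Python scripts to look and compute and a tool call to move; the robot and the scene stay as the last step left them, time stands still between calls to the robot, and variables do not carry over. Pictures are saved under pics/ and viewed, and the job is handed in when it is done.

Besides the shell and the picture viewer there is one more tool, called as name(argument=value, ...) on one line, values as JSON. move_arm: Moves the arm, as the interface text tells. Its arguments: {"type":"object","properties":{"moves":{"type":"array","items":{"type":"array","items":{"type":"number"}}},"squeeze":{"type":"number"}},"required":["moves"]}

```bash
mkdir -p pics; ls
python3 - <<'E'
from cell import sense, snapshot
import cv2,pickle
s=sense();print(s)
for n in("side","top"):
    d=snapshot(n);pickle.dump(d,open(f"{n}0.pkl","wb"))
    cv2.imwrite(f"pics/{n}0.png",d["frame"][:,:,::-1]);print(n,d["fov_y"],d["cx"],d["cy"],d["R"],d["t"])
E
```

```text
pics
{'clock': 0.0, 'q': array([-74.49201193,  27.37328957,   1.28018672,  89.17699561,
        -0.65964117,  63.55614707,  -4.76028062]), 'joint_velocities': array([-0.06840863,  0.0580537 , -0.0206481 , -0.07711625, -0.00822367,
       -0.09539158,  0.01733717]), 'tau': array([ 2.11194138e-04, -5.96451473e+01,  1.60790406e+00, -2.81193870e+01,
        1.24328246e-02,  9.45068139e-03,  1.60399668e-05]), 'ee_pos': array([249.39754902, 626.62484658, 230.36478692]), 'ee_rot': array([[ 3.69745237e-01,  9.29133026e-01, -5.29558147e-04],
       [ 9.29131574e-01, -3.69745598e-01, -1.64645728e-03],
       [-1.72557963e-03,  1.16740541e-04, -9.99998504e-01]]), 'force': array([-0.63516826,  0.17668296, -0.18693561]), 'moment': array([-0.00685581, -0.02899315, -0.01813472]), 'finger_gap': 1.0004945180908378}
side 43.506804970164644 321.14589778166203 244.9639479124109 [[ 0.85721083 -0.51471234 -0.01614937]
 [-0.39831469 -0.64283104 -0.65430395]
 [ 0.326397    0.56730896 -0.75605922]] [-502.54972936  266.24035225  810.89331481]
top 46.22273645793828 325.45369259239413 231.83690799871496 [[ 3.79453556e-02 -9.99279723e-01  4.31285367e-04]
 [-9.77245497e-01 -3.71987841e-02 -2.08824061e-01]
 [ 2.08689693e-01  7.50243156e-03 -9.77953131e-01]] [-23.62988674 587.99422639 868.81847644]
```

View pics/top0.png

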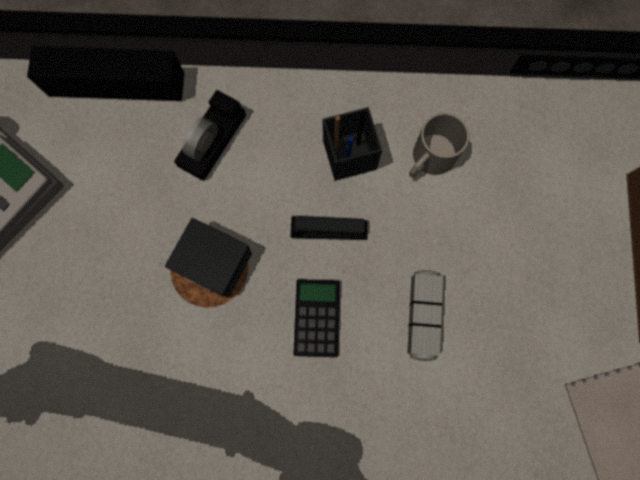

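View pics/side0.png

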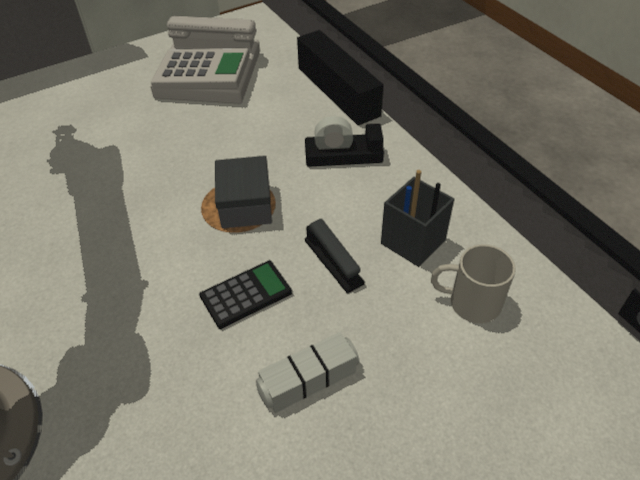

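The top view shows the card box at about (208,257), covering the pad, whose orange edge runs to (207,300). The post is at (427,315), the calculator at (318,318), the stapler at (330,228), the tape dispenser at (210,135), the pen cup at (352,143) and the mug at (443,143). The side view shows the same layout.

```bash
cat > h.py <<'E'
import numpy as np,cv2,pickle
def K(d):
    f=240/np.tan(np.radians(d["fov_y"]/2)); return f
def ray(d,uv,z):
    uv=np.atleast_2d(np.asarray(uv,float)); f=K(d)
    c=np.c_[(uv[:,0]-d["cx"])/f,(uv[:,1]-d["cy"])/f,np.ones(len(uv))]
    R=np.array(d["R"]);o=-R.T@d["t"];w=c@R
    return o+w*((z-o[2])/w[:,2])[:,None]
def cloud(d):
    f=K(d);v,u=np.mgrid[:480,:640];Z=d["z_map"]
    P=np.stack([(u-d["cx"])/f*Z,(v-d["cy"])/f*Z,Z],-1)
    W=(P-np.array(d["t"]))@np.array(d["R"]);W[Z==0]=np.nan;return W
def proj(d,X):
    c=np.atleast_2d(X)@np.array(d["R"]).T+d["t"];f=K(d)
    return np.c_[c[:,0]/c[:,2]*f+d["cx"],c[:,1]/c[:,2]*f+d["cy"]]
E
python3 - <<'E'
from h import *
np.set_printoptions(precision=1,suppress=True)
d=pickle.load(open("top0.pkl","rb"));W=cloud(d)
print("cov",np.mean(d["z_map"]>0), "desk z",np.nanmedian(W[330:400,200:280,2]))
hm=np.nan_to_num(W[:,:,2])
m=((hm>8)&(hm<200)).astype(np.uint8);m[:80]=0
n,L,st,c=cv2.connectedComponentsWithStats(m)
for i in range(1,n):
    if st[i,4]<300: continue
    mm=L==i; top=np.percentile(hm[mm],95)
    t=mm&(hm>top-6)
    P=W[t][:,:2].astype(np.float32)
    r=cv2.minAreaRect(P)
    print(st[i],"top",top,"rect",np.array(r[0]),np.array(r[1]),r[2],cv2.boxPoints(r).ravel())
# pad by colour
hsv=cv2.cvtColor(d["frame"],cv2.COLOR_RGB2HSV)
for nme in("top","side"):
    d=pickle.load(open(nme+"0.pkl","rb"))
    hsv=cv2.cvtColor(d["frame"],cv2.COLOR_RGB2HSV)
    pm=((hsv[...,1]>110)&(hsv[...,0]<20)&(hsv[...,2]>60)).astype(np.uint8)
    n,L,st,c=cv2.connectedComponentsWithStats(pm)
    # pad region
    best=None
    for i in range(1,n):
        p=ray(d,c[i],0)[0]
        if st[i,4]>100: print(nme,st[i],p)
E
```

```text
cov 0.996298828125 desk z -0.27311553543695133
[  31   80  152   20 2473] top 74.52144042672231 rect [838.5 386.1] [  9.4 222.6] 2.193798303604126 [829.5 497.1 838.1 274.7 847.4 275.  838.9 497.5]
[ 174   89   72   91 3216] top 86.06155426307936 rect [748.  222.8] [26.7 48.7] 61.804203033447266 [720.3 222.5 763.2 199.5 775.8 223.1 732.9 246.1]
[ 322  107   60   73 2675] top 114.8423437482828 rect [743.9 -36.3] [46.8 47.3] 9.023104667663574 [717.  -16.6 724.5 -63.3 770.7 -56.  763.3  -9.3]
[ 409  112   60   65 2151] top 95.48041717450869 rect [ 754.3 -192.5] [78.4 79.9] 85.06723022460938 [ 711.1 -228.1  790.7 -235.   797.4 -156.9  717.8 -150. ]
[   0  128   63  121 3952] top 62.139965058672246 rect [664.  546.9] [122.1  93.6] 51.96967315673828 [589.6 527.6 663.3 470.  738.5 566.1 664.8 623.8]
[628 166  12 131 863] top 37.717034638280154 rect [ 677.4 -538.3] [  4.2 104.1] 88.97588348388672 [ 625.4 -539.5  729.4 -541.3  729.5 -537.1  625.4 -535.2]
[ 290  215   78   25 1573] top 52.78682819911968 rect [607.6  -0.6] [ 26.1 103. ] 1.8468554019927979 [592.9  50.4 596.2 -52.5 622.3 -51.7 619.   51.2]
[ 165  217   87   81 4057] top 72.2214649050144 rect [540.6 190.9] [108.4  92.7] 65.62085723876953 [476.1 160.7 560.5 122.4 605.2 221.1 520.8 259.4]
[ 408  270   35   91 2749] top 48.54390734275359 rect [ 461.9 -171.8] [ 47.1 142.7] 87.39927673339844 [ 389.6 -192.1  532.1 -198.5  534.3 -151.5  391.7 -145.1]
[ 293  279   47   78 3413] top 17.40990042846927 rect [451.6   8.5] [129.7  74.8] 0.3844730257987976 [386.6  45.4 387.1 -29.3 516.7 -28.5 516.2  46.3]
top [171 271  65  36 936] [486.5 217.6   0. ]
side [ 486    0  154  105 2378] [1403.6  257.1    0. ]
side [411 171  10  45 159] [820.6  53.5   0. ]
side [202 189  56  43 602] [486.2 198.8   0. ]
```

Run:
```python
from h import *
from scipy.optimize import least_squares
np.set_printoptions(precision=1,suppress=True)
for nme in("top","side"):
    d=pickle.load(open(nme+"0.pkl","rb"))
    hsv=cv2.cvtColor(d["frame"],cv2.COLOR_RGB2HSV)
    pm=((hsv[...,1]>90)&(hsv[...,0]<20)&(hsv[...,2]>40)).astype(np.uint8)
    n,L,st,c=cv2.connectedComponentsWithStats(pm)
    pts=[]
    for i in range(1,n):
        p=ray(d,c[i],0)[0]
        if st[i,4]>20 and abs(p[0]-510)<110 and abs(p[1]-200)<110:
            m=(L==i).astype(np.uint8)
            cs,_=cv2.findContours(m,cv2.RETR_EXTERNAL,cv2.CHAIN_APPROX_NONE)
            pts.append(ray(d,np.concatenate(cs)[:,0],1)[:,:2])
    P=np.concatenate(pts)
    H=cv2.convexHull(P.astype(np.float32))[:,0]
    # keep points away from box-edge: robust fit with fixed r
    best=None
    for x0 in ((520,190),(510,210),(540,200)):
        r=least_squares(lambda q:np.hypot(*(P-q).T)-67.5,x0,loss="cauchy",f_scale=1.0)
        if best is None or r.cost<best.cost:best=r
    res=np.hypot(*(P-best.x).T)-67.5
    print(nme,best.x,len(P),np.sum(abs(res)<2),res.max())
```

```text
top [531.1 200.1] 210 114 1.4711950756178283
side [529.9 201.7] 210 100 1.5533338870781108
```

The post is 47 × 143 mm on top and centred at (462,-172), with its long axis along x. The box is 108 × 93 mm, centred at (541,191) with a yaw of about -24°. The two views put the pad at (531,200) and (530,202), so they agree within 2 mm. I'll push the box along its own -x, towards the robot's empty side, with both fingers against its +x face. The tool is already nearly lined up for that.

move_arm(moves=[[0, 0, 0, 0, 0, 0.047, 0.5], [-20, 38, 0, 0, 0, 0, 0.5], [-20, 38, 0, 0, 0, 0, 0.5], [-20, 38, 0, 0, 0, 0, 0.5], [-20, 38, 0, 0, 0, 0, 0.5], [-20, 38, 0, 0, 0, 0, 0.5], [-20, 38, 0, 0, 0, 0, 0.5], [-20, 38, 0, 0, 0, 0, 0.5], [-20, 38, 0, 0, 0, 0, 0.5], [-20, 38, 0, 0, 0, 0, 0.5], [-20, 38, 0, 0, 0, 0, 0.5], [-20, 38, 0, 0, 0, 0, 0.5], [-20, 38, 0, 0, 0, 0, 0.5], [-18, 36, 0, 0, 0, 0, 0.5], [0, 0, 0, 0, 0, 0, 0.5], [0, 0, 0, 0, 0, 0, 0.5]])

```text
clock: 2.1
ee_pos: [590.5, 189.6, 230.8]
ee_rot: [[0.413, 0.911, -0.001], [0.911, -0.413, 0.0], [-0.0, -0.001, -1.0]]
force: [-0.3, 0.1, -0.5]
finger_gap: 0.504
```

move_arm(moves=[[-20, 36, 0, 0, 0, 0, 0.5], [0, 0, 40, 0, 0, 0, 0.5], [0, 0, 40, 0, 0, 0, 0.5], [0, 0, 40, 0, 0, 0, 0.5], [0, 0, 40, 0, 0, 0, 0.5], [0, 0, 40, 0, 0, 0, 0.5], [0, 0, 0, 0, 0, 0, 0.5], [0, 0, 0, 0, 0, 0, 0.5]])

```text
clock: 3.1
ee_pos: [616.2, 157.1, 32.6]
ee_rot: [[0.412, 0.911, 0.001], [0.911, -0.412, 0.001], [0.001, 0.001, -1.0]]
force: [0.0, -0.1, 0.9]
finger_gap: 0.5
```

Run:
```python
from cell import sense, snapshot
import cv2
s=sense();print(s["clock"],s["ee_pos"],s["force"],s["q"])
d=snapshot("side");cv2.imwrite("pics/side1.png",d["frame"][:,:,::-1])
```

```text
3.1 [616.17680207 157.13362953  32.63850936] [ 0.02289912 -0.06583485  0.85473539] [-26.96558005  37.42586677   9.71381279 103.13299464  -9.1976422
  40.11273233  53.49627766]
```

View pics/side1.png

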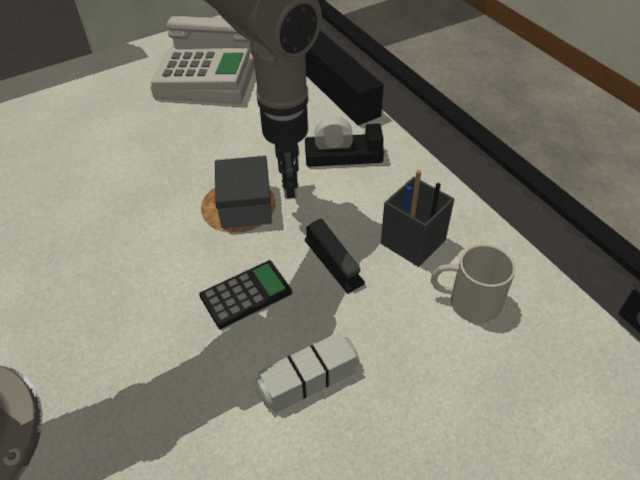

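The fingers stand just beside the box's +x face at about (290,190), clear of the stapler and the tape dispenser. Now I'll push.

move_arm(moves=[[0, -10, 0, 0, 0, 0, 0.5], [0, -8, 0, 0, 0, 0, 0.5], [0, -8, 0, 0, 0, 0, 0.5], [0, -10, 0, 0, 0, 0, 0.5], [0, -12, 0, 0, 0, 0, 0.5], [0, -12, 0, 0, 0, 0, 0.5], [0, -12, 0, 0, 0, 0, 0.5], [0, -12, 0, 0, 0, 0, 0.5], [0, -12, 0, 0, 0, 0, 0.5], [0, -12, 0, 0, 0, 0, 0.5], [0, -12, 0, 0, 0, 0, 0.5], [0, -12, 0, 0, 0, 0, 0.5], [0, -12, 0, 0, 0, 0, 0.5], [0, -12, 0, 0, 0, 0, 0.5], [0, -12, 0, 0, 0, 0, 0.5], [0, -12, 0, 0, 0, 0, 0.5], [0, -12, 0, 0, 0, 0, 0.5], [0, -8, 0, 0, 0, 0, 0.5], [0, -4, 0, 0, 0, 0, 0.5], [0, 0, 0, 0, 0, 0, 0.5]])

```text
clock: 5.65
ee_pos: [428.9, 240.3, 31.0]
ee_rot: [[0.412, 0.911, -0.001], [0.911, -0.412, -0.0], [-0.001, -0.001, -1.0]]
force: [0.4, -0.9, 0.8]
finger_gap: 0.501
```

Run:
```python
from cell import sense, snapshot
import cv2
s=sense();print(s["clock"],s["ee_pos"],s["force"],s["q"])
d=snapshot("side");cv2.imwrite("pics/side2.png",d["frame"][:,:,::-1])
```

```text
5.65 [428.86193436 240.31726956  31.03882674] [ 0.43729225 -0.86153918  0.84389128] [-44.42195709  28.00026413   9.71598014 122.82075232  -9.21012214
  29.91929271  37.82219775]
```

View pics/side2.png

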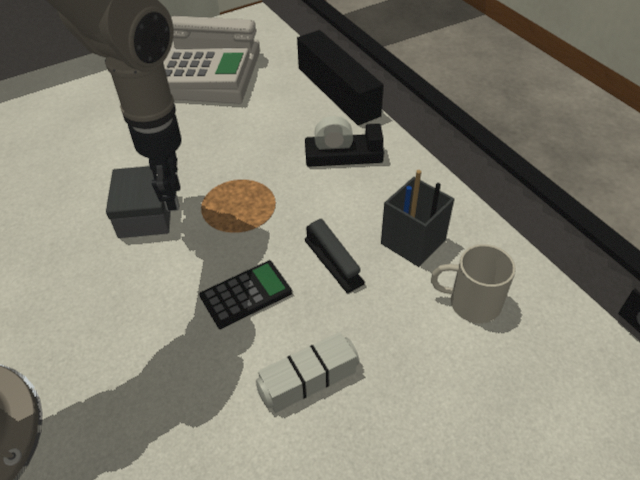

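The pad at (238,205) is fully uncovered, with the box upright at (140,200). I'll back off and rise, then measure.

move_arm(moves=[[0, 12, 0, 0, 0, 0, 0.5], [0, 8, 0, 0, 0, 0, 0.5], [0, 0, -40, 0, 0, 0, 1], [0, 0, -45, 0, 0, 0, 1], [0, 0, -45, 0, 0, -0.126, 1], [0, 0, -40, 0, 0, -0.126, 1], [0, 0, 0, 0, 0, -0.127, 1], [-40, 0, 0, 0, 0, 0, 1], [-40, 0, 0, 0, 0, 0, 1], [-40, 0, 0, 0, 0, 0, 1], [-40, 0, 0, 0, 0, 0, 1], [-40, 0, 0, 0, 0, 0, 1], [-40, 0, 0, 0, 0, 0, 1], [-40, 0, 0, 0, 0, 0, 1], [-40, 0, 0, 0, 0, 0, 1], [-40, 0, 0, 0, 0, 0, 1], [0, 0, 0, 0, 0, 0, 1], [0, 0, 0, 0, 0, 0, 1]])

```text
clock: 7.95
ee_pos: [431.1, -127.6, 201.1]
ee_rot: [[0.047, 0.999, -0.001], [0.999, -0.047, 0.0], [0.0, -0.001, -1.0]]
force: [0.0, 0.7, 1.2]
finger_gap: 0.997
```

Run:
```python
from cell import sense, snapshot
from h import *
np.set_printoptions(precision=3,suppress=True)
s=sense();print(s["clock"],s["ee_pos"],s["ee_rot"])
d=snapshot("top");pickle.dump(d,open("top3.pkl","wb"));cv2.imwrite("pics/top3.png",d["frame"][:,:,::-1])
d2=snapshot("side");pickle.dump(d2,open("side3.pkl","wb"));cv2.imwrite("pics/side3.png",d2["frame"][:,:,::-1])
W=cloud(d);hm=np.nan_to_num(W[:,:,2])
m=((hm>8)&(hm<200)).astype(np.uint8);m[:80]=0
n,L,st,c=cv2.connectedComponentsWithStats(m)
for i in range(1,n):
    if st[i,4]<300: continue
    mm=L==i; top=np.percentile(hm[mm],95);t=mm&(hm>top-6)
    r=cv2.minAreaRect(W[t][:,:2].astype(np.float32));print(st[i],top,np.array(r[0]),np.array(r[1]),r[2])
for d in(d,d2):
    hsv=cv2.cvtColor(d["frame"],cv2.COLOR_RGB2HSV)
    pm=((hsv[...,1]>90)&(hsv[...,0]<20)&(hsv[...,2]>40)).astype(np.uint8)
    n,L,st,c=cv2.connectedComponentsWithStats(pm)
    for i in range(1,n):
        p=ray(d,c[i],0)[0]
        if st[i,4]>500 and abs(p[0]-530)<80 and abs(p[1]-200)<80:
            cs,_=cv2.findContours((L==i).astype(np.uint8),cv2.RETR_EXTERNAL,cv2.CHAIN_APPROX_NONE)
            P=ray(d,cs[0][:,0],0)[:,:2].astype(np.float32)
            print("pad",cv2.minEnclosingCircle(P),cv2.fitEllipse(P))
```

```text
7.95 [ 431.058 -127.6    201.12 ] [[ 0.047  0.999 -0.001]
 [ 0.999 -0.047  0.   ]
 [ 0.    -0.001 -1.   ]]
[  31   80  152   20 2475] 74.78181701532223 [839.216 380.627] [  6.912 211.404] 1.6092700958251953
[ 174   89   72   91 3217] 85.83095792874097 [747.349 222.691] [26.003 51.586] 61.58148956298828
[ 322  107   60   73 2666] 114.47636312314873 [744.03  -35.848] [47.085 47.511] 7.691925525665283
[ 409  112   60   65 2151] 95.47467635835766 [ 754.254 -193.151] [79.069 79.584] 49.80136489868164
[   0  128   63  122 3945] 62.205269692330354 [664.952 546.684] [119.495  92.004] 51.21918487548828
[628 166  12 139 879] 37.916271537347725 [ 679.934 -540.345] [ 6.381 98.907] 89.69929504394531
[ 291  215   77   25 1554] 52.813647241504896 [606.306  -2.181] [ 25.965 106.629] 0.17425961792469025
[ 293  279   47   78 3409] 17.4079149023219 [451.415   8.531] [129.449  74.752] 0.36117318272590637
[ 107  316   95   84 4645] 72.11802546478484 [376.571 265.183] [108.321  93.053] 65.51307678222656
pad ((529.6239624023438, 200.00430297851562), 67.6216812133789) ((529.6890258789062, 200.0871124267578), (132.61819458007812, 133.0518798828125), 164.4224853515625)
```

View pics/top3.png

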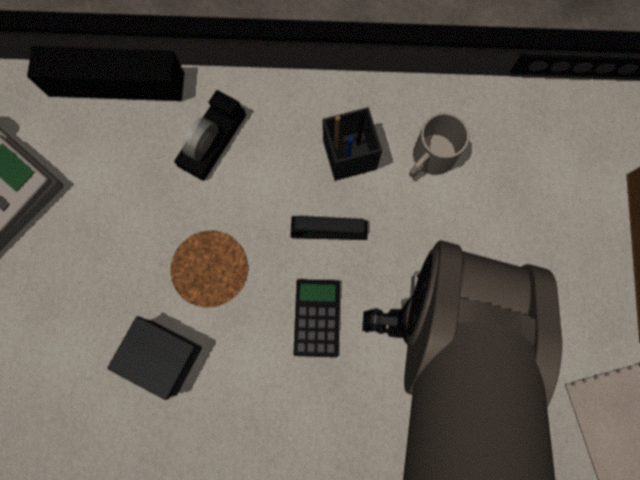

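The pad centre is (529.7,200.1). The box is at (377,265), about 166 mm away, and the bystanders are unmoved within 2 mm. Next I'll test-lift the post near its far (+x world) end.

move_arm(moves=[[-21, 39, 0, 0, 0, 0, 1], [-21, 39, 0, 0, 0, 0, 1], [0, 0, 40, 0, 0, 0, 1], [0, 0, 40, 0, 0, 0, 1], [0, 0, 40, 0, 0, 0, 1], [0, 0, 40, 0, 0, 0, 1], [0, 0, 20, 0, 0, 0, 1], [0, 0, 11, 0, 0, 0, 1], [0, 0, 0, 0, 0, 0, 1], [0, 0, 0, 0, 0, 0, 1]], squeeze=20)

```text
clock: 9.3
ee_pos: [507.9, -173.2, 11.1]
ee_rot: [[0.046, 0.999, 0.001], [0.999, -0.046, -0.0], [-0.0, 0.001, -1.0]]
force: [0.5, -0.1, 0.1]
finger_gap: 1.001
```

Run:
```python
from cell import sense, snapshot
import cv2
s=sense();print(s["clock"],s["ee_pos"],s["force"])
d=snapshot("side");cv2.imwrite("pics/side4.png",d["frame"][:,:,::-1])
```

```text
9.3 [ 507.93439768 -173.24527074   11.11725892] [ 0.50566476 -0.0800013   0.07385796]
```

View pics/side4.png

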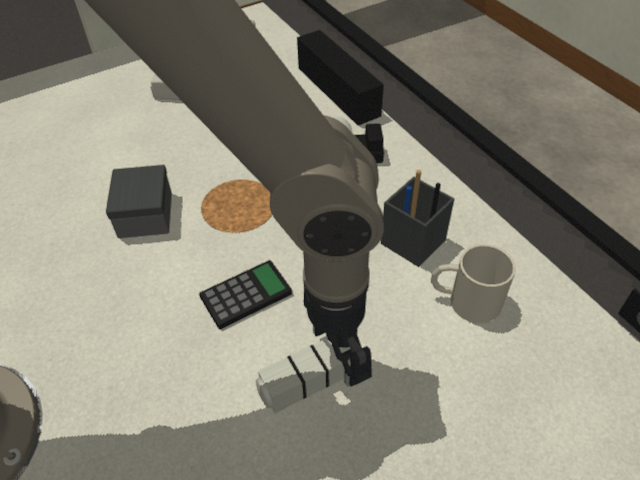

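The fingers straddle the far end of the post at (345,365). I'll close at 20 N and lift 60 mm.

move_arm(moves=[[0, 0, 0, 0, 0, 0, 0], [0, 0, 0, 0, 0, 0, 0], [0, 0, 0, 0, 0, 0, 0], [0, 0, 0, 0, 0, 0, 0], [0, 0, 0, 0, 0, 0, 0], [0, 0, 0, 0, 0, 0, 0], [0, 0, -10, 0, 0, 0, 0], [0, 0, -15, 0, 0, 0, 0], [0, 0, -15, 0, 0, 0, 0], [0, 0, -15, 0, 0, 0, 0], [0, 0, -10, 0, 0, 0, 0], [0, 0, 0, 0, 0, 0, 0], [0, 0, 0, 0, 0, 0, 0]], squeeze=20)

```text
clock: 10.98
ee_pos: [506.8, -173.1, 75.0]
ee_rot: [[0.047, 0.999, -0.001], [0.999, -0.047, 0.0], [0.0, -0.001, -1.0]]
force: [-0.3, 0.0, -5.3]
finger_gap: 0.535
```

Run:
```python
from cell import sense, snapshot
import cv2
s=sense();print(s["clock"],s["ee_pos"],s["force"],s["moment"])
d=snapshot("side");cv2.imwrite("pics/side5.png",d["frame"][:,:,::-1])
```

```text
10.975 [ 506.83883657 -173.12692179   74.98754987] [-0.25596203  0.03551077 -5.26813641] [ 0.03144263 -0.00236126  0.06054791]
```

View pics/side5.png

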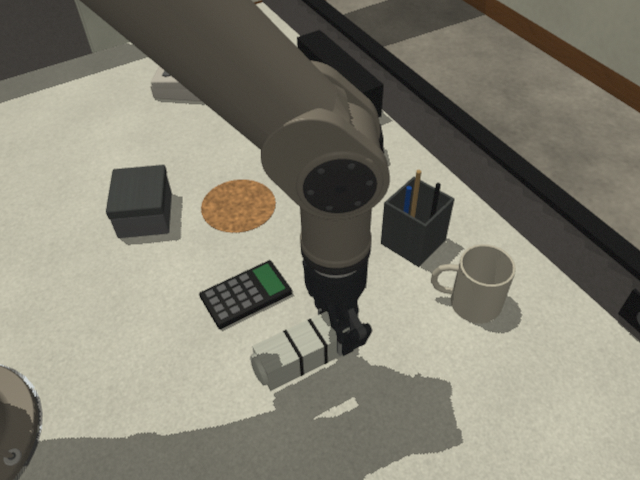

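Run:
```python
from cell import snapshot
from h import *
np.set_printoptions(precision=1,suppress=True)
d=snapshot("side");W=cloud(d)
for x in range(390,510,10):
    m=(abs(W[...,0]-x)<4)&(abs(W[...,1]+171)<12)&(W[...,2]>5)
    print(x,m.sum(),np.median(W[m][:,2]) if m.sum() else None)
```

```text
390 504 531.5714648042854
400 1059 528.9723992214084
410 1284 519.844921163959
420 1427 511.2565526120778
430 1695 492.5907731179118
440 830 517.063943506759
450 646 514.5733787605716
460 522 509.0002828753829
470 1236 303.95361713527575
480 362 492.9788677408634
490 310 483.4547369576917
500 209 474.82930352554456
```

Run:
```python
from cell import snapshot
from h import *
d=snapshot("side");W=cloud(d)
for x in range(390,510,10):
    m=(abs(W[...,0]-x)<4)&(abs(W[...,1]+171)<12)&(W[...,2]>5)&(W[...,2]<160)
    print(x,m.sum(),np.median(W[m][:,2]) if m.sum() else None)
```

```text
390 160 103.03066075090108
400 113 110.34385316362804
410 100 110.4830301295515
420 105 110.6218367576855
430 99 110.53847458395342
440 100 110.41017516173393
450 100 110.46177989766713
460 98 110.21028988179887
470 97 110.34832323928833
480 91 110.28039480182258
490 96 110.3103657547631
500 58 110.23817397491237
```

The top face is level at 110.4 mm along its whole length, and the full 5.2 N is on the tool. So the far (+x world) end is the heavy one. I'll carry the post level to the pad, lay it down there, and regrip it near the light end.

move_arm(moves=[[0, 0, 0, 0, 0, 0, 0], [0, 0, -20, 0, 0, 0, 0], [0, 0, -25, 0, 0, 0, 0], [5, 0, -15, 0, 0, 0, 0], [15, 4, 0, 0, 0, 0, 0], [30, 4, 0, 0, 0, 0, 0], [32, 4, 0, 0, 0, 0, 0], [32, 4, 0, 0, 0, 0, 0], [32, 4, 0, 0, 0, 0, 0], [32, 4, 0, 0, 0, 0, 0], [32, 4, 0, 0, 0, 0, 0], [32, 4, 0, 0, 0, 0, 0], [32, 4, 0, 0, 0, 0, 0], [32, 4, 0, 0, 0, 0, 0], [32, 5, 0, 0, 0, 0, 0], [25, 5, 0, 0, 0, 0, 0], [10, 4, 0, 0, 0, 0, 0], [0, 0, 0, 0, 0, 0, 0], [0, 0, 0, 0, 0, 0, 0]], squeeze=60)

```text
clock: 13.5
ee_pos: [578.4, 194.8, 135.1]
ee_rot: [[0.049, 0.999, -0.001], [0.999, -0.049, -0.001], [-0.001, -0.001, -1.0]]
force: [-0.7, -0.3, -4.0]
finger_gap: 0.528
```

Run:
```python
from cell import sense, snapshot
from h import *
np.set_printoptions(precision=2,suppress=True)
s=sense();print(s["clock"],s["ee_pos"],s["force"],s["finger_gap"],s["q"])
d=snapshot("side");cv2.imwrite("pics/side6.png",d["frame"][:,:,::-1])
```

```text
13.5 [578.44 194.84 135.12] [-0.75 -0.31 -4.02] 0.5275807772145025 [-40.04  28.43  20.81 104.34 -12.77  49.58  74.  ]
```

View pics/side6.png

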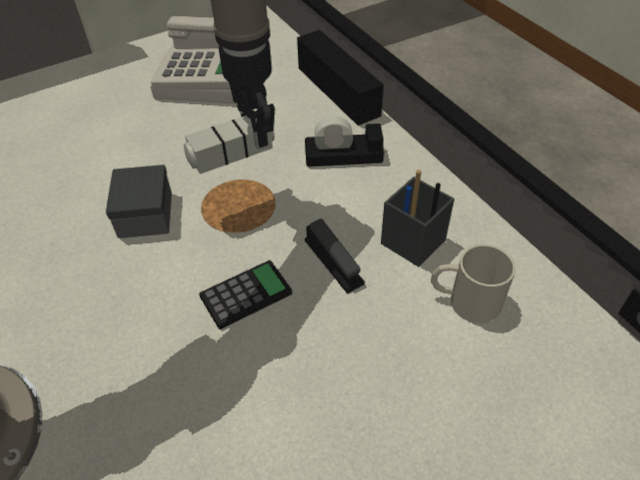

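The post is held level above the pad, which is at (238,205). I'll lower it 123 mm, release, rise, and shift to the light end.

move_arm(moves=[[0, 0, 30, 0, 0, 0, 0], [0, 0, 30, 0, 0, 0, 0], [0, 0, 30, 0, 0, 0, 0], [0, 0, 18, 0, 0, 0, 0], [0, 0, 9, 0, 0, 0, 0], [0, 0, 5, 0, 0, 0, 0], [0, 0, 0, 0, 0, 0, 0], [0, 0, 0, 0, 0, 0, 0]])

```text
clock: 14.55
ee_pos: [579.2, 197.0, 14.1]
ee_rot: [[0.047, 0.999, 0.001], [0.999, -0.047, 0.001], [0.001, 0.001, -1.0]]
force: [-0.1, 0.7, -5.0]
finger_gap: 0.529
```

move_arm(moves=[[0, 0, 2, 0, 0, 0, 0], [0, 0, 1, 0, 0, 0, 0], [0, 0, 0, 0, 0, 0, 0], [0, 0, 0, 0, 0, 0, 1], [0, 0, 0, 0, 0, 0, 1], [0, 0, 0, 0, 0, 0, 1], [0, 0, 0, 0, 0, 0, 1], [0, 0, -30, 0, 0, 0, 1], [0, 0, -40, 0, 0, 0, 1], [0, 0, -30, 0, 0, 0, 1], [0, -30, 0, 0, 0, 0, 1], [0, -35, 0, 0, 0, 0, 1], [0, -30, 0, 0, 0, 0, 1], [0, 0, 0, 0, 0, 0, 1], [0, 0, 0, 0, 0, 0, 1]])

```text
clock: 16.42
ee_pos: [484.6, 201.3, 110.6]
ee_rot: [[0.047, 0.999, 0.001], [0.999, -0.047, 0.0], [0.0, 0.001, -1.0]]
force: [0.2, 0.3, -0.3]
finger_gap: 1.0
```

Run:
```python
from cell import sense, snapshot
from h import *
np.set_printoptions(precision=2,suppress=True)
s=sense();print(s["clock"],s["ee_pos"],s["force"],s["finger_gap"])
d=snapshot("side");cv2.imwrite("pics/side7.png",d["frame"][:,:,::-1])
W=cloud(d)
m=(W[...,2]>43)&(W[...,2]<54)&(abs(W[...,0]-530)<110)&(abs(W[...,1]-197)<35)
cv2.imwrite("pics/m7.png",m.astype(np.uint8)*255)
P=W[m];print(m.sum(),P.min(0),P.max(0),cv2.minAreaRect(P[:,:2].astype(np.float32)))
```

```text
16.425 [484.55 201.35 110.63] [ 0.22  0.33 -0.26] 1.0001687902170768
1477 [461.37 171.56  43.01] [603.93 226.79  52.1 ] ((532.699951171875, 199.57020568847656), (52.648284912109375, 142.74496459960938), 87.90264129638672)
```

View pics/side7.png

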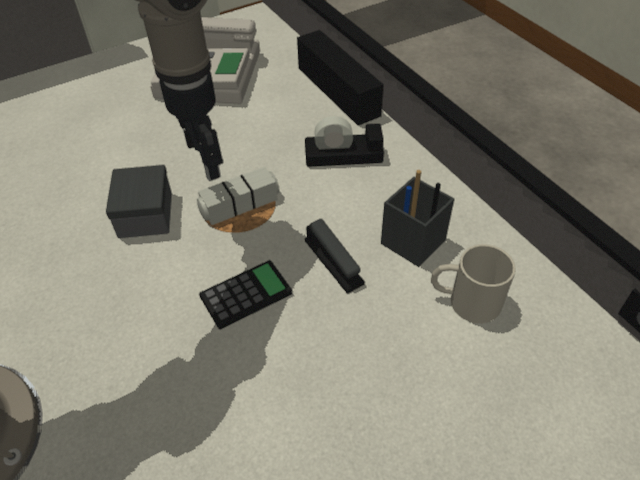

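The post lies on the pad, centred at about (533,199), and the jaws are above its light end at (215,170). I'll grip there at 20 N and lift.

move_arm(moves=[[0, 0, 30, 0, 0, 0, 1], [0, 0, 30, 0, 0, 0, 1], [0, 0, 25, 0, 0, 0, 1], [0, 0, 13, 0, 0, 0, 1], [0, 0, 0, 0, 0, 0, 1], [0, 0, 0, 0, 0, 0, 0], [0, 0, 0, 0, 0, 0, 0], [0, 0, 0, 0, 0, 0, 0], [0, 0, 0, 0, 0, 0, 0], [0, 0, 0, 0, 0, 0, 0], [0, 0, 0, 0, 0, 0, 0], [0, 0, -15, 0, 0, 0, 0], [0, 0, -20, 0, 0, 0, 0], [0, 0, -20, 0, 0, 0, 0], [0, 0, -20, 0, 0, 0, 0], [0, 0, -20, 0, 0, 0, 0], [0, 0, -15, 0, 0, 0, 0], [0, 0, 0, 0, 0, 0, 0], [0, 0, 0, 0, 0, 0, 0]], squeeze=20)

```text
clock: 18.85
ee_pos: [483.0, 201.0, 121.8]
ee_rot: [[0.047, 0.999, -0.001], [0.999, -0.047, -0.0], [-0.001, -0.001, -1.0]]
force: [0.6, 0.2, -5.5]
finger_gap: 0.537
```

Run:
```python
from cell import sense, snapshot
from h import *
np.set_printoptions(precision=2,suppress=True)
s=sense();print(s["clock"],s["ee_pos"],s["force"],s["moment"],s["finger_gap"])
d=snapshot("side");cv2.imwrite("pics/side8.png",d["frame"][:,:,::-1])
W=cloud(d)
for x in range(450,640,10):
    m=(abs(W[...,0]-x)<4)&(abs(W[...,1]-199)<15)&(W[...,2]>5)&(W[...,2]<200)
    print(x,m.sum(),np.percentile(W[m][:,2],[10,50,90]) if m.sum() else None)
```

```text
18.85 [483.02 201.04 121.76] [ 0.59  0.19 -5.51] [-0.01  0.23 -0.01] 0.5368110834885845
450 105 [134.47 144.64 150.48]
460 84 [151.64 155.54 158.84]
470 73 [157.35 160.75 163.42]
480 0 None
490 0 None
500 6 [134.02 134.8  137.33]
510 22 [122.5  125.35 128.18]
520 38 [110.1  114.88 117.9 ]
530 39 [ 99.71 102.89 106.41]
540 31 [88.48 92.62 95.27]
550 36 [76.82 79.89 84.41]
560 30 [66.09 70.21 73.48]
570 0 None
580 1 [5.21 5.21 5.21]
590 0 None
600 0 None
610 0 None
620 0 None
630 0 None
```

View pics/side8.png

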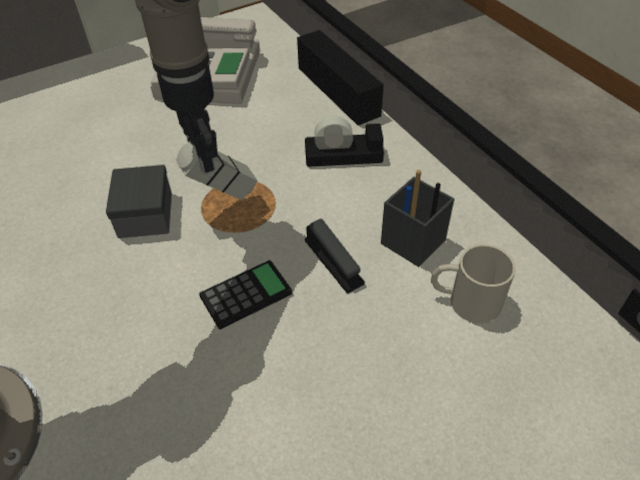

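The post hangs heavy end down. Its top face falls 55 mm over 50 mm, so it is about 48° below level, with about 42° left. I'll firm the grip, lift a little and tilt the tool about its jaw axis by 42°.

move_arm(moves=[[0, 0, 0, 0, 0, 0, 0], [0, 0, 0, 0, 0, 0, 0], [0, 0, -15, 0, 0, 0, 0], [0, 0, -15, 0, 0, 0, 0], [0, 0, 0, 0.06, 0, 0, 0], [0, 0, 0, 0.1, 0, 0, 0], [0, 0, 0, 0.1, 0, 0, 0], [0, 0, 0, 0.1, 0, 0, 0], [0, 0, 0, 0.1, 0, 0, 0], [0, 0, 0, 0.1, 0, 0, 0], [0, 0, 0, 0.1, 0, 0, 0], [0, 0, 0, 0.07, 0, 0, 0], [0, 0, 0, 0, 0, 0, 0], [0, 0, 0, 0, 0, 0, 0]], squeeze=50)

```text
clock: 20.65
ee_pos: [484.3, 201.4, 152.9]
ee_rot: [[0.046, 0.747, -0.664], [0.999, -0.034, 0.031], [0.0, -0.664, -0.747]]
force: [-0.3, 0.0, -4.3]
finger_gap: 0.533
```

```bash
cat > look.py <<'E'
import sys
from cell import sense, snapshot
from h import *
np.set_printoptions(precision=2,suppress=True)
n=sys.argv[1]
s=sense();print(s["clock"],s["ee_pos"],s["force"],s["moment"],s["finger_gap"],s["q"]);print(s["ee_rot"])
for v in("side","top"):
    d=snapshot(v);pickle.dump(d,open(f"{v}{n}.pkl","wb"));cv2.imwrite(f"pics/{v}{n}.png",d["frame"][:,:,::-1])
E
python3 look.py 9
```

```text
20.65 [484.25 201.39 152.94] [-0.28  0.03 -4.34] [-0.04 -1.42  0.02] 0.5329209912906179 [-31.31  42.38  17.27  88.71 -22.57  92.21  81.02]
[[ 0.05  0.75 -0.66]
 [ 1.   -0.03  0.03]
 [ 0.   -0.66 -0.75]]
```

View pics/side9.png

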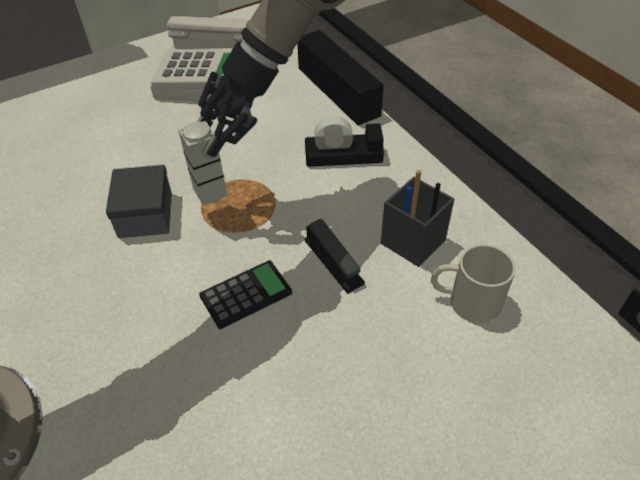

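```bash
cat > post.py <<'E'
import sys
from h import *
np.set_printoptions(precision=2,suppress=True)
d=pickle.load(open(f"side{sys.argv[1]}.pkl","rb"));W=cloud(d);hsv=cv2.cvtColor(d["frame"],cv2.COLOR_RGB2HSV)
cx,cy=float(sys.argv[2]),float(sys.argv[3])
for z in range(20,200,10):
    m=(abs(W[...,2]-z)<4)&(abs(W[...,0]-cx)<60)&(abs(W[...,1]-cy)<40)
    P=W[m]
    # light pixels only
    V=hsv[...,2][m]; P=P[V>60]
    if len(P)>8: print(z,len(P),"x",np.percentile(P[:,0],[3,50,97]),"y",np.percentile(P[:,1],[3,50,97]))
E
python3 post.py 9 500 201
```

```text
50 17 x [474.78 483.13 492.4 ] y [179.98 182.09 183.83]
60 105 x [460.94 479.17 504.79] y [177.34 179.91 217.05]
70 111 x [460.81 478.83 504.05] y [176.84 180.02 218.21]
80 123 x [460.54 477.33 504.36] y [176.95 179.91 219.55]
90 113 x [460.48 479.56 503.38] y [177.35 180.01 215.98]
100 49 x [460.   471.29 504.73] y [177.27 180.07 223.77]
110 130 x [460.21 477.15 502.8 ] y [176.93 179.89 214.17]
120 126 x [460.18 480.37 503.92] y [176.65 179.68 211.08]
130 121 x [460.37 480.22 504.53] y [176.73 179.57 213.49]
140 99 x [459.73 475.82 504.31] y [177.14 180.   218.65]
150 98 x [459.85 470.96 503.82] y [173.48 179.94 216.18]
160 84 x [459.57 467.45 484.09] y [171.38 179.78 217.42]
170 120 x [459.79 472.9  506.7 ] y [165.17 179.65 222.84]
180 195 x [459.9  477.15 517.25] y [171.09 180.8  226.17]
190 406 x [463.07 482.62 503.02] y [176.43 194.09 224.98]
```

The post's -x face reads x = 460.9 at z = 60 and 459.7 at z = 140, so it is within 1° of plumb. Its centre is about (483,200). I'll shift it +46 mm in x over the pad centre, then lower most of the way.

move_arm(moves=[[0.2, 4, -3.5, 0, 0, 0, 0], [0.4, 9, -8, 0, 0, 0, 0], [0.4, 9, -8, 0, 0, 0, 0], [0.4, 8.5, -7.5, 0, 0, 0, 0], [0.2, 4, -3.7, 0, 0, 0, 0], [0, 0, 0, 0, 0, 0, 0], [0, 5.3, 6, 0, 0, 0, 0], [0, 6.6, 7.5, 0, 0, 0, 0], [0, 6.6, 7.5, 0, 0, 0, 0], [0, 4, 4.5, 0, 0, 0, 0], [0, 0, 0, 0, 0, 0, 0], [0, 0, 0, 0, 0, 0, 0]])

```text
clock: 22.25
ee_pos: [529.8, 200.7, 118.4]
ee_rot: [[0.047, 0.745, -0.666], [0.999, -0.035, 0.031], [0.0, -0.667, -0.745]]
force: [0.0, -0.1, -4.4]
finger_gap: 0.529
```

```bash
python3 look.py 10; python3 post.py 10 530 201
```

```text
22.25 [529.83 200.67 118.4 ] [ 0.   -0.08 -4.36] [-0.07 -1.37  0.03] 0.5290133378252488 [-29.23  48.5   17.16  81.93 -23.05  93.34  82.  ]
[[ 0.05  0.74 -0.67]
 [ 1.   -0.03  0.03]
 [ 0.   -0.67 -0.75]]
20 65 x [506.03 523.55 549.23] y [176.64 179.43 214.51]
30 106 x [505.83 523.98 550.  ] y [176.41 179.2  219.6 ]
40 103 x [505.46 522.71 549.52] y [176.19 179.14 217.93]
50 105 x [505.78 523.25 550.09] y [176.26 179.03 213.62]
60 87 x [505.94 526.03 549.3 ] y [176.39 179.08 218.73]
70 90 x [505.76 520.43 549.78] y [176.5  179.24 216.22]
80 122 x [505.7  520.63 549.09] y [175.99 179.18 217.73]
90 112 x [505.79 521.94 549.81] y [176.4  179.13 217.35]
100 59 x [505.41 521.75 550.75] y [176.35 179.47 218.18]
110 110 x [505.57 518.17 548.27] y [176.06 179.4  219.93]
120 82 x [505.38 511.97 533.48] y [171.93 180.12 217.96]
130 96 x [505.39 515.52 534.68] y [169.12 179.63 218.83]
140 135 x [505.43 522.85 563.29] y [165.72 179.43 223.76]
150 261 x [505.65 521.81 552.04] y [172.09 183.96 227.61]
160 315 x [510.9  528.45 548.  ] y [181.41 198.38 218.34]
170 10 x [555.73 560.97 579.23] y [162.88 169.5  179.17]
180 13 x [560.14 568.28 571.19] y [169.88 173.09 230.23]
```

View pics/side10.png

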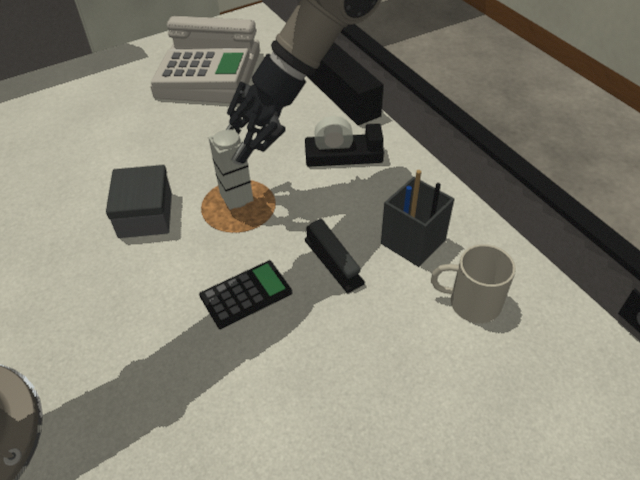

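The post hangs plumb over the middle of the pad at (528,199), with its foot about 9 mm up. I'll lower it in small steps while watching the force.

move_arm(moves=[[0, 1.3, 1.5, 0, 0, 0, 0], [0, 1.3, 1.5, 0, 0, 0, 0], [0, 1.3, 1.5, 0, 0, 0, 0], [0, 0, 0, 0, 0, 0, 0]])

```text
clock: 22.85
ee_pos: [529.4, 200.6, 112.0]
ee_rot: [[0.047, 0.744, -0.666], [0.999, -0.035, 0.031], [-0.0, -0.667, -0.745]]
force: [-0.2, 0.5, -4.0]
finger_gap: 0.532
```

Run:
```python
from h import *
d=pickle.load(open("side10.pkl","rb"));W=cloud(d)
m=(abs(W[...,0]-525)<12)&(abs(W[...,1]-199)<10)&(W[...,2]>140)&(W[...,2]<175)
print(m.sum(),np.percentile(W[m][:,2],[50,90,99]))
```

```text
134 [158.98948258 160.7157429  161.58006605]
```

move_arm(moves=[[0, 0.7, 0.8, 0, 0, 0, 0], [0, 0.7, 0.8, 0, 0, 0, 0], [0, 0.7, 0.8, 0, 0, 0, 0], [0, 0, 0, 0, 0, 0, 0]])

```text
clock: 23.35
ee_pos: [529.5, 200.7, 109.0]
ee_rot: [[0.047, 0.744, -0.666], [0.999, -0.035, 0.031], [0.0, -0.667, -0.745]]
force: [-0.2, -0.4, -4.6]
finger_gap: 0.536
```

move_arm(moves=[[0, 0.5, 0.5, 0, 0, 0, 0], [0, 0, 0, 0, 0, 0, 0], [0, 0, 0, 0, 0, 0, 0]])

```text
clock: 23.72
ee_pos: [529.6, 200.7, 108.7]
ee_rot: [[0.047, 0.744, -0.666], [0.999, -0.035, 0.031], [0.0, -0.667, -0.745]]
force: [0.2, 0.3, -0.9]
finger_gap: 0.532
```

The weight has gone from the wrist (-4.6 N to -0.9 N), so the post is on the pad. I'll open and let it settle.

move_arm(moves=[[0, 0, 0, 0, 0, 0, 0.6], [0, 0, 0, 0, 0, 0, 0.7], [0, 0, 0, 0, 0, 0, 0.85], [0, 0, 0, 0, 0, 0, 1], [0, 0, 0, 0, 0, 0, 1], [0, 0, 0, 0, 0, 0, 1], [0, 0, 0, 0, 0, 0, 1], [0, 0, 0, 0, 0, 0, 1]])

```text
clock: 24.72
ee_pos: [529.5, 200.7, 108.3]
ee_rot: [[0.047, 0.744, -0.666], [0.999, -0.035, 0.031], [0.0, -0.667, -0.745]]
force: [0.8, 0.3, 0.7]
finger_gap: 1.001
```

```bash
python3 look.py 11; python3 post.py 11 530 201
```

```text
24.725 [529.53 200.67 108.32] [0.79 0.25 0.65] [-0.03 -0.7  -0.01] 1.0010000752897343 [-29.17  49.17  17.03  82.11 -23.17  92.55  82.23]
[[ 0.05  0.74 -0.67]
 [ 1.   -0.03  0.03]
 [ 0.   -0.67 -0.75]]
20 100 x [504.39 522.19 547.62] y [176.56 179.34 214.96]
30 99 x [503.62 519.61 546.97] y [176.19 179.12 220.97]
40 98 x [502.95 520.59 545.66] y [176.48 179.05 214.12]
50 90 x [502.39 523.65 546.46] y [176.11 179.08 215.32]
60 80 x [501.35 514.98 546.79] y [176.78 179.93 221.36]
70 110 x [500.84 520.23 544.56] y [176.02 179.41 208.94]
80 110 x [499.73 518.1  544.19] y [176.89 179.47 214.7 ]
90 66 x [499.32 516.79 542.5 ] y [176.64 179.68 223.55]
100 103 x [498.67 513.56 537.45] y [177.16 179.4  217.7 ]
110 98 x [497.86 513.12 536.76] y [176.93 179.7  214.58]
120 119 x [497.16 516.72 541.11] y [177.08 179.42 218.16]
130 132 x [496.06 514.14 539.42] y [176.7  179.63 220.39]
140 232 x [496.47 511.02 541.8 ] y [177.13 185.01 223.85]
150 288 x [503.   519.72 536.56] y [182.88 198.93 218.39]
170 9 x [561.77 570.84 584.83] y [161.15 167.36 205.55]
```

View pics/side11.png

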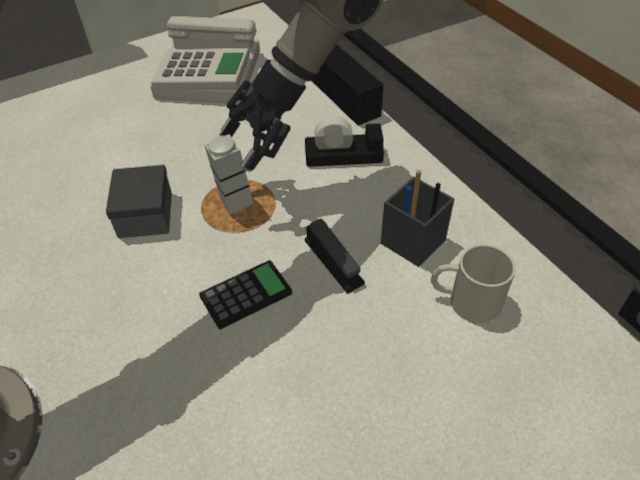

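The post stands free on the pad, leaning about 4° and perhaps still rocking, with the open fingers clear of it. I'll withdraw along the fingers.

move_arm(moves=[[0, 0, -8, 0, 0, 0, 1], [0, 0, -15, 0, 0, 0, 1], [0, 0, -25, 0, 0, 0, 1], [0, 0, -35, 0, 0, 0, 1], [0, 0, -35, 0, 0, 0, 1], [0, 0, -35, 0, 0, 0, 1], [0, 0, 0, 0, 0, 0, 1], [0, 0, 0, 0, 0, 0, 1], [0, 0, 0, 0, 0, 0, 1], [0, 0, 0, 0, 0, 0, 1], [0, 0, 0, 0, 0, 0, 1], [0, 0, 0, 0, 0, 0, 1]])

```text
clock: 26.32
ee_pos: [624.3, 197.2, 213.2]
ee_rot: [[0.042, 0.74, -0.672], [0.999, -0.033, 0.027], [-0.002, -0.672, -0.74]]
force: [0.3, 0.0, -0.4]
finger_gap: 1.002
```

```bash
python3 look.py 12; python3 post.py 12 530 201|awk '$1%30==20'
python3 - <<'E'
from h import *
np.set_printoptions(precision=1,suppress=True)
for nm in("top12.pkl","side12.pkl"):
    d=pickle.load(open(nm,"rb"));W=cloud(d);hm=np.nan_to_num(W[:,:,2])
    m=((hm>8)&(hm<170)).astype(np.uint8);m[:80]=0
    n,L,st,c=cv2.connectedComponentsWithStats(m)
    for i in range(1,n):
        if st[i,4]<300: continue
        mm=L==i; top=np.percentile(hm[mm],95);t=mm&(hm>top-6)
        r=cv2.minAreaRect(W[t][:,:2].astype(np.float32));print(nm,st[i],round(top,1),np.array(r[0]),np.array(r[1]),r[2])
E
```

```text
26.325 [624.28 197.17 213.2 ] [ 0.33  0.04 -0.36] [ 0.01 -0.71 -0.01] 1.0022250688351404 [-17.92  51.2    2.54  60.22 -14.7  109.03  72.24]
[[ 0.04  0.74 -0.67]
 [ 1.   -0.03  0.03]
 [-0.   -0.67 -0.74]]
20 89 x [504.71 523.07 548.1 ] y [175.78 178.16 212.57]
50 80 x [502.58 524.81 547.63] y [174.01 176.6  211.12]
80 107 x [500.06 518.43 543.75] y [172.91 175.65 211.43]
110 111 x [498.34 516.38 542.25] y [172.04 174.58 209.07]
140 242 x [497.17 512.56 542.13] y [170.93 178.48 217.68]
top12.pkl [  31   80   86   18 1259] 70.7 [839.6 445.9] [152.    4.1] 89.87062072753906
top12.pkl [ 322  107   60   72 2671] 114.2 [744.3 -36.2] [46.7 47.5] 8.909706115722656
top12.pkl [ 409  112   60   65 2153] 95.7 [ 754.5 -192.6] [79.  79.6] 78.82894897460938
top12.pkl [   0  128   63  121 3938] 62.5 [676.2 516. ] [136.5  81.6] 8.93309497833252
top12.pkl [628 166  12 144 877] 37.6 [ 684.6 -539. ] [ 4.8 90.1] 89.5268325805664
top12.pkl [ 291  215   77   24 1574] 52.7 [607.2  -3.9] [ 25.9 109.7] 1.907538890838623
top12.pkl [ 293  279   47   78 3412] 17.3 [451.5   8.5] [129.6  74.7] 0.5178132057189941
si
[... 190 characters left out ...]
pkl [ 305  116   79   49 2959] 85.0 [747.3 221.1] [29.1 50.5] 60.248687744140625
side12.pkl [ 206  136   48   78 2260] 148.8 [520.2 195.9] [47.1 42. ] 75.0027084350586
side12.pkl [ 106  164   66   72 3990] 72.4 [376.7 264.3] [114.5  93.3] 65.62541198730469
side12.pkl [ 381  169   74   96 4377] 111.5 [752.  -29.6] [43.7 53.7] 66.91410064697266
side12.pkl [ 305  218   60   73 1885] 52.5 [606.4   0.3] [ 26.3 100. ] 1.7300630807876587
side12.pkl [ 431  244   85   77 4085] 94.9 [ 753.9 -193.5] [80.1 79.4] 66.79961395263672
side12.pkl [ 199  259   94   68 3235] 17.6 [451.4   7.2] [ 77.8 130.4] 89.64398193359375
side12.pkl [   0  365   37  115 3137] 19.9 [ 92.5 -15.8] [175.5  44. ] 78.4734878540039
```

View pics/side12.png

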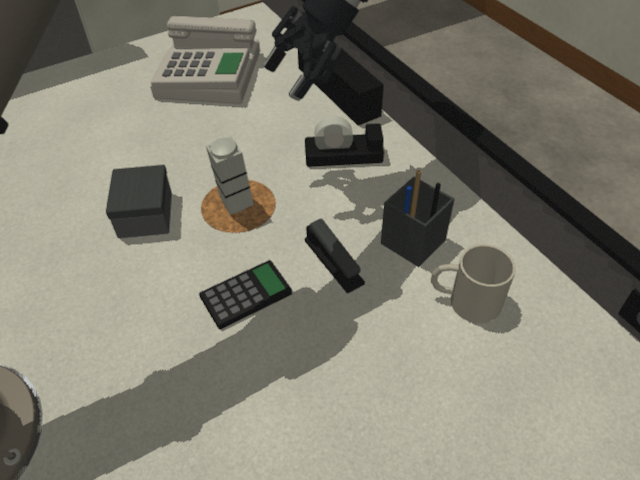

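View pics/top12.png

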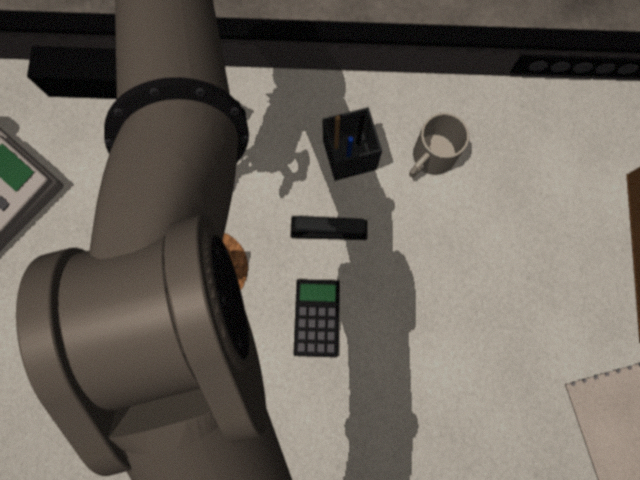

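The post stands on its own in the middle of the pad, at about (232,178) in the side picture, leaning about 5°. The gripper is well clear. Joint 6 is close to its range limit, so I'll turn the tool back a little and let things settle before a last check.

move_arm(moves=[[0, 0, 0, -0.08, 0, 0, 1], [0, 0, 0, -0.08, 0, 0, 1], [0, 0, 0, -0.08, 0, 0, 1], [0, 0, 0, 0, 0, 0, 1], [0, 0, 0, 0, 0, 0, 1], [0, 0, 0, 0, 0, 0, 1], [0, 0, 0, 0, 0, 0, 1], [0, 0, 0, 0, 0, 0, 1], [0, 0, 0, 0, 0, 0, 1], [0, 0, 0, 0, 0, 0, 1], [0, 0, 0, 0, 0, 0, 1], [0, 0, 0, 0, 0, 0, 1]])

```text
clock: 27.92
ee_pos: [624.4, 197.0, 213.3]
ee_rot: [[0.043, 0.878, -0.476], [0.999, -0.038, 0.019], [-0.002, -0.477, -0.879]]
force: [-0.6, -0.3, 0.3]
finger_gap: 0.999
```

```bash
python3 look.py 13; python3 post.py 13 530 201|awk '$1%30==20'
```

```text
27.925 [624.42 197.03 213.34] [-0.57 -0.32  0.28] [-0.04 -0.46  0.01] 0.9988841724201069 [-20.05  42.56   3.33  70.76 -11.34  93.87  72.44]
[[ 0.04  0.88 -0.48]
 [ 1.   -0.04  0.02]
 [-0.   -0.48 -0.88]]
20 91 x [504.82 523.81 549.03] y [176.33 179.19 214.25]
50 84 x [502.3  526.41 546.62] y [176.64 179.01 193.89]
80 110 x [499.74 516.85 543.26] y [176.58 179.65 214.44]
110 117 x [497.23 515.85 541.8 ] y [177.43 179.86 212.83]
140 233 x [495.84 511.54 541.73] y [177.84 184.46 224.18]
```

```bash
python3 -c "
from cell import close_job
print(close_job())"
```

```text
the job is handed in; nothing more can be done
None
```

The memo post is standing on its heavy end on the pad, and the job was handed in at about 28 s of the 72 s allowed. The hand-in gave no verdict.

**What I did:** I pushed the card box off the pad towards the robot with the fingertips. A 20 N test lift near the post's far end stayed level, so that end is the heavy one. I then regripped near the light end, let the post droop about 48°, tilted the tool the other 42°, set it down plumb and released it.

**Last checks:**
- **Post:** its centre is about 7 mm from the pad's centre. It did not settle fully plumb: it leans about 5°, against the limit of about 11°. The lean was about the same size in checks 1.6 s apart, though its direction changed, so it may still have been rocking slightly.
- **Card box:** it stands flat with its centre about 166 mm from the pad's centre, which leaves more than 3 cm clear.
- **Other things on the desk:** all five were within about 4 mm of where they started, which is about the measuring noise. That was measured before the final small wrist turn, which was well clear of everything.
- **Gripper:** it was well clear of everything when I handed in.

No check failed or disagreed. The arm hid the post and the box from the top camera at the end, so those two final positions come from the side camera only.

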